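# Hold the rag can open by its lever and ease its lid shut

## Task

A printmaker with both hands full of inky rags needs the round steel waste can opened: with a fingertip, press its lever right down so that the lid stands wide open, and keep it open for at least two seconds. Then let the lever up slowly, staying on it all the way, so that the lid closes gently and never drops or slams, and take your hand away. Do not touch the lid itself or pick anything up, and leave the square can shut and everything else where it stands.

Things in the scene. Friction and masses are not known exactly. Their poses are not given: they have to be found in the camera images.
- round_can: The round bare-steel bench waste can, fixed, 200 mm across and 200 mm tall, with a round lid 210 mm across hinged at its back. Origin: centre of its underside; z up, -x points to the front, where its lever sticks out. The lever, a dark steel yoke round both sides of the can (113 mm off its middle), turns on an axle along the can's y, 75 mm above the origin; rods at the back link it to the lid.
- round_pad (a point): Centre of the top face of the round can's lever pad: a black rubber plate 100 mm wide (can's y), 50 mm deep (can's x), 10 mm thick, 185 mm in front of the can's middle. It is about 104 mm above the table at rest (tilted 0.13 rad, front edge higher) and moves down 49 mm, nearly straight, to about 55 mm at its stop (tilted 0.13 rad the other way).
- round_lid: The round can's lid, 210 mm wide. Origin: middle of its underside, 200 mm above the table when shut; its z axis is upright when shut. It is hinged 112 mm behind the can's middle, 200 mm up, and tips up and back (front edge rising) to 1.15 rad fully open against its stop. It turns 4.34 times as far as the lever: 10 mm of pad travel is about 0.23 rad.
- round_lever (a joint): Lever angle of the round can: 0 at rest (pad up, lid shut), 0.265 rad fully pressed (lid fully open). Pressing and holding takes about 2 to 13 N at the pad; there is no latch, so it pushes back up against the finger. Let go, the lid falls by its weight and slams. The lid closing faster than 2 rad/s (lever 0.46 rad/s, pad rising about 85 mm/s) counts as dropped.
- square_can: The square bare-steel bench waste can, fixed, 200 mm square and 200 mm tall, with a square lid 210 mm wide hinged at its back. Origin: centre of its underside; z up, -x points to the front, where its lever sticks out. The lever, a dark steel yoke round both sides of the can (113 mm off its middle), turns on an axle along the can's y, 75 mm above the origin; rods at the back link it to the lid.
- square_pad (a point): Centre of the top face of the square can's lever pad: a black rubber plate 100 mm wide (can's y), 50 mm deep (can's x), 10 mm thick, 185 mm in front of the can's middle. It is about 104 mm above the table at rest (tilted 0.13 rad, front edge higher) and moves down 49 mm, nearly straight, to about 55 mm at its stop (tilted 0.13 rad the other way).
- square_lid: The square can's lid, 210 mm wide. Origin: middle of its underside, 200 mm above the table when shut; its z axis is upright when shut. It is hinged 112 mm behind the can's middle, 200 mm up, and tips up and back (front edge rising) to 1.15 rad fully open against its stop. It turns 4.34 times as far as the lever: 10 mm of pad travel is about 0.23 rad. It must stay shut.
- tin_a_mid (a point): Small closed ink tin, 60 mm across, 55 mm tall, standing beside the round can's pad. Bystander. Point half-way up its middle.
- tin_b_mid (a point): Small closed ink tin, 60 mm across, 55 mm tall, standing beside the square can's pad. Bystander. Point half-way up its middle.
- jar_mid (a point): Glass jar with a steel cap, 52 mm across, 90 mm tall, standing between the two cans. Bystander. Point half-way up its middle.
- brayer_mid (a point): Hand ink roller lying on the table: black roller 110 mm long, 44 mm thick, wooden handle, 170 mm long overall. Bystander. Point near its middle.
- ink_knife_mid (a point): Ink knife (spatula), 220 mm long, lying flat. Bystander. Point near its middle.
- brush_mug_mid (a point): White mug, 76 mm across, 90 mm tall. Bystander. Point half-way up its middle.
- tin_c_mid (a point): Larger closed ink tin, 76 mm across, 75 mm tall. Bystander. Point half-way up its middle.

How it is judged:
By the outcome, as a careful person would: the job done as asked, in the order asked, and still so for the second after the job is handed in, with the robot touching nothing.
It also fails if it takes over 45 s, if anything falls off the work surface, if the arm or the gripper's body presses on something with over 40 N, if the wrist force passes 120 N, or if a joint passes its speed limit or range.

## Robot

A 6-joint arm with a two-finger parallel gripper is mounted at the origin on the work surface. World frame = base frame: x ahead of the robot, y to its left, z up, the work surface at z = 0. Lengths are in m, angles in degrees, forces in N, time in s.
With the tool pointing down it reaches from about 0.35 to 0.85 m from the base axis. Payload 8.1 kg.
Tool frame: the origin (TCP) lies on the centre line of the jaws, within the pads' length; the fingertips stand 8 mm ahead of it and the grasp point (between the pads) lies 11 mm behind it; z points along the fingers, y is the direction in which the jaws open and shut (so a half turn about z gives the same grasp; the last joint's range is limited). The gripper opens to 93 mm and grips with 3 to 60 N. Pads are 15 mm wide; open, the fingers measure 128 mm over their backs; the gripper's body (75 mm by 188 mm) begins 65 mm behind the grasp point.
Start: joints at [-75.94, 7.471, 85.268, -0, 87.261, -4.893], TCP at [0.195, -0.567, 0.201] pointing down, gripper open.
Joint ranges: [-169.43, 169.43], [-51.17, 129.36], [1.28, 143.12], [-76.62, 256.62], [0, 156.53], [-152.29, 152.29]. Speed limits (degrees/s): [136.94, 136.94, 159.86, 180, 180, 180].

## Interface

Orientations are given as a 3x3 rotation matrix whose columns are the frame's x, y, z axes.
In Python, from plant import robot gives the robot as it stands.
- The arm moves only by the tool apply_moves, never from a script. Its argument "rows" is a list of rows, each a list of 7 numbers: the shift along the world's x, y, z as a fraction of full scale, then the turn, a rotation vector about the world's x, y, z as a fraction of full scale, then the closure, from 0 (fully open) to 1 (shut). In form: [[tx, ty, tz, ax, ay, az, fingers], ...]. A call has 1 to 20 rows; each row shifts and turns the commanded pose from where the row before left it; what a row does not reach is not made up. Full scale, the value 1, is 200 mm for a shift and 0.5 rad for a turn. A row lasts 1/12 s, in which the tool goes at most 41.7 mm and 7.16 degrees, less where a joint would pass 70% of its speed; a pose out of reach is approached as far as the arm can. A call with a number of a shift or a turn outside -1 to 1 is refused whole. A call with a gripper value outside its range is refused whole. The fingers move at their own pace and stop on an object; "newtons" is the grip in N (left out, the last holds). Time passes only in rows, so rows that do not move let the fingers close. It gives the time, the measured TCP pose, the force and the opening at its end, in the units of the state.
- robot.state(): the state, without advancing time (a new reading comes with each control period).
- robot.capture(name): name is "scene" or "side" or "wrist"; returns the picture (420x560x3 uint8, red, green, blue); there is no depth.
- robot.get_calibration(name): a dict with "fx", "fy", "cx", "cy" (pixels), "rvec" (rotation vector, rad) and "tvec" (3), from world to camera coordinates, as OpenCV has them. Camera axes: x right, y down, z forward; pixel columns grow to the right and rows downward; lengths in m; the calibration is good to about 2 mm. A picture is of the moment at which its call begins: read the wrist's pose just before it. get_calibration takes no time and is no camera call; for the wrist camera it gives the pose at the moment of the call.
- robot.job_done(): hands the job in, once; it reports no verdict.
The state is a dict: "time": time; "joint_positions": joint angles; "qd": joint speeds; "joint_efforts": joint torques, N m; "eef_pos": TCP position; "ee_rot": TCP orientation; "ft_force": force on the tool from outside, world axes, zero at the start; "torque": the same for the moment, N m; "finger_gap": finger opening in m.
Only numpy, scipy, OpenCV 4.12 (cv2) and the standard library are available. Lean on these libraries where they do the work, as an engineer would, in place of code of your own. Each camera call takes 0.05 s, during which the arm holds its last target. There are 200 camera calls.

## Working session

There is one attempt and no reset: what is moved stays moved. The work goes in short steps, Python scripts to look and compute and a tool call to move; the robot and the scene stay as the last step left them, time stands still between calls to the robot, and variables do not carry over. Pictures are saved under pics/ and viewed, about 8 in all and at most 12, crops included, and the job is handed in when it is done.

Besides the shell and the picture viewer there is one more tool, called after "Call:" as a command line: name --pt "numbers of a row" for each row, then --argument value for the rest. apply_moves: Moves the arm, as the interface text tells. Shift numbers are shares of 200 mm and turn numbers shares of 0.5 rad, none past 1 either way. Its arguments: {"type":"object","properties":{"rows":{"type":"array","items":{"type":"array","items":{"type":"number","minimum":-1,"maximum":1}}},"newtons":{"type":"number"}},"required":["rows"]}

```bash
mkdir -p pics && cat > h.py <<'E'
import numpy as np, cv2
from plant import robot
def save(n,f): cv2.imwrite(f'pics/{f}.png',cv2.cvtColor(robot.capture(n),cv2.COLOR_RGB2BGR))
def cal(n):
    c=robot.get_calibration(n); K=np.array([[c['fx'],0,c['cx']],[0,c['fy'],c['cy']],[0,0,1]])
    return K,np.array(c['rvec'],float).reshape(3),np.array(c['tvec'],float).reshape(3)
def onz(n,uv,z):
    K,r,t=cal(n);R=cv2.Rodrigues(r)[0];d=R.T@np.linalg.inv(K)@[uv[0],uv[1],1];o=-R.T@t
    return o+d*(z-o[2])/d[2]
def proj(n,P):
    K,r,t=cal(n);return cv2.projectPoints(np.array(P,float).reshape(-1,1,3),r,t,K,None)[0].reshape(-1,2)
E
python3 - <<'E'
from h import *
save('scene','scene1');save('side','side1');print(robot.state())
for n in('scene','side'):
    K,r,t=cal(n);R=cv2.Rodrigues(r)[0];print(n,-R.T@t,R[2])
E
```

```text
{'time': 0.1, 'joint_positions': array([-7.59398536e+01,  7.51129502e+00,  8.53229246e+01,  1.98274650e-03,
        8.72625942e+01, -4.89242690e+00]), 'qd': array([ 0.00607475, -0.21822541, -0.1862341 , -0.02281862, -0.03534664,
       -0.20271285]), 'joint_efforts': array([ 6.07994389e-04, -5.61344433e+01, -4.93094265e+01,  7.70585239e-02,
        2.92923313e-02, -8.30971908e-05]), 'eef_pos': array([ 0.19477781, -0.56692466,  0.20048813]), 'ee_rot': array([[ 9.45788321e-01,  3.24783481e-01, -3.76970757e-04],
       [ 3.24783650e-01, -9.45786903e-01,  1.64749566e-03],
       [ 1.78545371e-04, -1.68061610e-03, -9.99998572e-01]]), 'ft_force': array([ 0.28663595, -0.67462429, -0.4842128 ]), 'torque': array([ 0.01748903, -0.02695964, -0.02487784]), 'finger_gap': 0.09292160789901696}
scene [0.53492982 0.38339716 1.31888966] [ 0.00346095 -0.31446199 -0.94926376]
side [ 0.57505875 -0.35961593  1.06834745] [-0.01661829  0.37553553 -0.926659  ]
```

View pics/scene1.png

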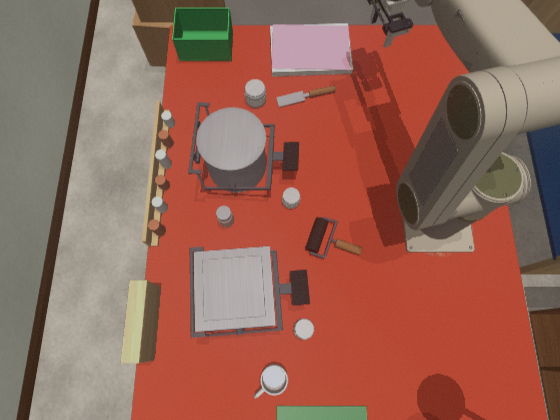

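View pics/side1.png

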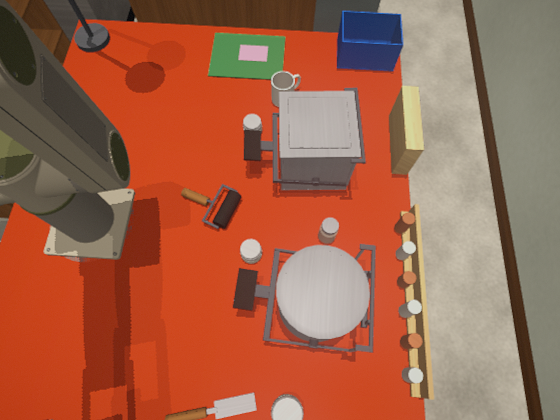

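The scene picture has the round lid centred near (231,139) with its pad at (291,156). The side picture has the round lid near (323,292) and its pad at (246,290). One ink tin stands beside the pad, at (291,198) in scene and (250,251) in side.

```bash
python3 - <<'E'
from h import *
for n,f,box,lid,tin in(('scene','scene1',(280,138,302,175),(231,139),(291,194)),('side','side1',(232,266,262,314),(323,292),(250,245))):
    im=cv2.imread(f'pics/{f}.png');x0,y0,x1,y1=box
    m=(im[y0:y1,x0:x1].max(2)<50).astype(np.uint8)
    k,l,s,c=cv2.connectedComponentsWithStats(m);i=1+s[1:,4].argmax()
    pts=np.argwhere(l==i)[:,::-1]+[x0,y0]
    r=cv2.minAreaRect(pts.astype(np.float32));print(n,s[i],c[i]+[x0,y0],r)
    b=np.array([onz(n,p,.104)[:2] for p in cv2.boxPoints(r)]);print('pad',onz(n,r[0],.104),'corners',b.round(3).tolist())
    print('lid',onz(n,lid,.205),'tin',onz(n,tin,.055))
    v=im[y0-10:y1+10,x0-10:x1+20];cv2.imwrite(f'pics/{f}c.png',cv2.resize(v,None,fx=8,fy=8,interpolation=cv2.INTER_CUBIC))
E
```

```text
Traceback (most recent call last):
ValueError: attempt to get argmax of an empty sequence
```

```bash
python3 - <<'E'
from h import *
for n,f,box,lid,tin in(('scene','scene1',(278,136,304,178),(231,139),(291,194)),('side','side1',(230,264,262,316),(323,292),(250,245))):
    im=cv2.imread(f'pics/{f}.png');x0,y0,x1,y1=box
    print(im.shape, im[(y0+y1)//2,x0+4:x1:4].tolist())
    m=(im[y0:y1,x0:x1,2]<75).astype(np.uint8)
    k,l,s,c=cv2.connectedComponentsWithStats(m);print(s.tolist())
    if k<2: continue
    i=1+s[1:,4].argmax()
    pts=np.argwhere(l==i)[:,::-1]+[x0,y0]
    r=cv2.minAreaRect(pts.astype(np.float32));print(n,c[i]+[x0,y0],r)
    b=np.array([onz(n,p,.104)[:2] for p in cv2.boxPoints(r)]);print('pad',onz(n,r[0],.104),'corners',b.round(3).tolist())
    print('lid',onz(n,lid,.205),'tin',onz(n,tin,.055))
E
```

```text
(420, 560, 3) [[92, 90, 100], [44, 46, 64], [46, 45, 64], [45, 49, 67], [36, 46, 111], [55, 76, 181]]
[[0, 0, 26, 42, 693], [5, 7, 16, 27, 399]]
scene [290.35839599 156.14285714] ((290.5, 156.0), (26.0, 15.0), 90.0)
pad [ 0.48175046 -0.1825072   0.104     ] corners [[0.506, -0.229], [0.457, -0.229], [0.458, -0.137], [0.506, -0.137]]
lid [ 0.66413346 -0.19147296  0.205     ] tin [ 0.47967518 -0.06983417  0.055     ]
(420, 560, 3) [[35, 70, 200], [47, 53, 75], [47, 54, 77], [48, 54, 77], [47, 53, 76], [50, 54, 77], [108, 108, 119]]
[[0, 0, 32, 52, 1531], [5, 5, 16, 31, 66], [22, 7, 5, 6, 10], [16, 12, 1, 1, 1], [11, 15, 1, 1, 1], [19, 15, 1, 1, 1], [25, 15, 1, 5, 5], [13, 18, 1, 1, 1], [11, 22, 1, 1, 1], [14, 25, 1, 1, 1], [18, 24, 1, 1, 1], [23, 24, 1, 1, 1], [13, 27, 1, 1, 1], [16, 27, 1, 1, 1], [11, 29, 1, 1, 1], [10, 31, 1, 1, 1], [23, 31, 1, 2, 2], [8, 33, 1, 1, 1], [11, 34, 1, 1, 1], [4, 37, 8, 7, 27], [22, 36, 1, 1, 1], [10, 39, 1, 1, 1], [20, 38, 1, 1, 1], [22, 38, 1, 1, 1], [14, 42, 1, 1, 1], [13, 44, 4, 1, 4]]
side [239.37878788 281.10606061] ((238.44503784179688, 282.5424499511719), (9.906068801879883, 32.63723373413086), 25.76932716369629)
pad [ 0.46560324 -0.17212722  0.104     ] corners [[0.44, -0.205], [0.468, -0.129], [0.492, -0.138], [0.463, -0.214]]
lid [ 0.66813625 -0.20050531  0.205     ] tin [ 0.48090676 -0.05747259  0.055     ]
```

```bash
python3 - <<'E'
from h import *
obs={}
for n,f,box in(('scene','scene1',(278,136,304,178)),('side','side1',(228,262,264,318))):
    im=cv2.imread(f'pics/{f}.png');x0,y0,x1,y1=box
    m=(im[y0:y1,x0:x1,2]<95).astype(np.uint8)
    m=cv2.morphologyEx(m,cv2.MORPH_OPEN,np.ones((11,11),np.uint8) if n=='side' else np.ones((9,9),np.uint8))
    pts=np.argwhere(m)[:,::-1]+[x0,y0]
    r=cv2.minAreaRect(pts.astype(np.float32));print(n,r)
    b=np.array([onz(n,p,.104)[:2] for p in cv2.boxPoints(r)]);print('pad',onz(n,r[0],.104),b.round(3).tolist())
c=np.array([.666,-.196])
for yaw in(-.05,):
  pass
a=[]
T=np.linspace(0,2*np.pi,60)
for n,f in(('scene','scene1'),('side','side1')):
    im=cv2.imread(f'pics/{f}.png')
    yaw=np.arctan2(-.196+.183,.666-.481)
    ex=np.array([np.cos(yaw),np.sin(yaw)]);ey=np.array([-ex[1],ex[0]])
    rim=[[*(c+.105*np.array([np.cos(t),np.sin(t)])),.206] for t in T]
    s=.025
    pad=[[*(c+(-.185+i*s)*ex+j*.05*ey),.104-i*.0033] for i,j in((1,1),(1,-1),(-1,-1),(-1,1))]
    big=cv2.resize(im,None,fx=3,fy=3,interpolation=cv2.INTER_CUBIC)
    for P,col in((rim,(0,255,0)),(pad,(0,255,255))):
        cv2.polylines(big,[((proj(n,P)+.5)*3).astype(int).reshape(-1,1,2)],True,col,1)
    q=(proj(n,[[*c,.15]])[0]*3).astype(int); a.append(big[max(q[1]-220,0):max(q[1]-220,0)+440,max(0,q[0]-150):][:, :400] if n=='scene' else big[q[1]-220:q[1]+220,q[0]-320:q[0]+80])
cv2.imwrite('pics/ov.png',np.hstack(a))
E
```

```text
scene ((290.5, 156.0), (28.0, 15.0), 90.0)
pad [ 0.48175046 -0.1825072   0.104     ] [[0.506, -0.233], [0.457, -0.233], [0.458, -0.134], [0.506, -0.134]]
side ((245.06996154785156, 289.0099792480469), (19.091882705688477, 39.31513977050781), 8.130102157592773)
pad [ 0.48385114 -0.18720724  0.104     ] [[0.458, -0.233], [0.462, -0.136], [0.51, -0.139], [0.505, -0.237]]
```

View pics/ov.png

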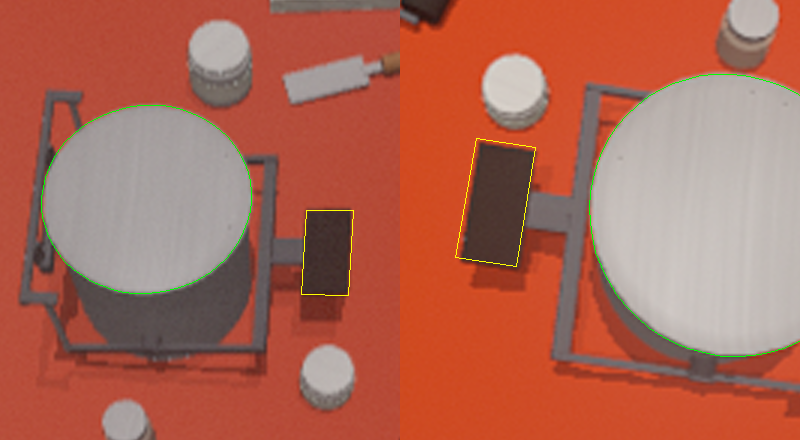

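Both projected outlines match the pictures: the round lid is centred at (0.666, -0.196) and the pad at (0.482, -0.184, 0.104). The tin is 115 mm to the side of the pad. I'll press a little forward of the pad's centre with the fingers shut.

Call:
apply_moves --pt "0.093 0.128 0 0 0 -0.048 1" --pt "0.093 0.128 0 0 0 -0.048 1" --pt "0.093 0.128 0 0 0 -0.048 1" --pt "0.093 0.128 0 0 0 -0.048 1" --pt "0.093 0.128 0 0 0 -0.048 1" --pt "0.093 0.128 0 0 0 -0.048 1" --pt "0.093 0.128 0 0 0 -0.048 1" --pt "0.093 0.128 0 0 0 -0.048 1" --pt "0.093 0.128 0 0 0 -0.048 1" --pt "0.093 0.128 0 0 0 -0.048 1" --pt "0.093 0.128 0 0 0 -0.048 1" --pt "0.093 0.128 0 0 0 -0.048 1" --pt "0.093 0.128 0 0 0 -0.048 1" --pt "0.093 0.128 0 0 0 -0.048 1" --pt "0.093 0.128 0 0 0 -0.048 1" --pt "0 0 0 0 0 0 1" --pt "0 0 0 0 0 0 1" --pt "0 0 0 0 0 0 1" --newtons 10

```text
time: 1.6
eef_pos: [0.4735, -0.1836, 0.201]
ee_rot: [[1.0, -0.028, -0.001], [-0.028, -1.0, -0.0], [-0.001, 0.0, -1.0]]
ft_force: [0.2, -0.4, 0.5]
finger_gap: 0.0003
```

Call:
apply_moves --pt "0.01 0 -0.05 0 0 0 1" --pt "0 0 -0.05 0 0 0 1" --pt "0 0 -0.05 0 0 0 1" --pt "0 0 -0.05 0 0 0 1" --pt "0 0 -0.05 0 0 0 1" --pt "0 0 -0.05 0 0 0 1" --pt "0 0 -0.04 0 0 0 1" --pt "0 0 -0.03 0 0 0 1" --pt "0 0 0 0 0 0 1" --pt "0 0 0 0 0 0 1"

```text
time: 2.43
eef_pos: [0.4757, -0.1833, 0.1271]
ee_rot: [[1.0, -0.029, -0.001], [-0.029, -1.0, 0.0], [-0.001, -0.0, -1.0]]
ft_force: [-0.5, 0.1, 0.4]
finger_gap: 0.0005
```

```bash
python3 - <<'E'
from h import *
s=robot.state();print(s['eef_pos'],s['ft_force'])
a=robot.capture('side')[180:400,150:430];b=robot.capture('scene')[60:280,150:430]
cv2.imwrite('pics/near.png',cv2.resize(np.hstack([a,b])[:,:,::-1],(800,314)))
E
```

```text
[ 0.47573462 -0.18333068  0.12714338] [-0.45098051  0.07377157  0.39786353]
```

View pics/near.png

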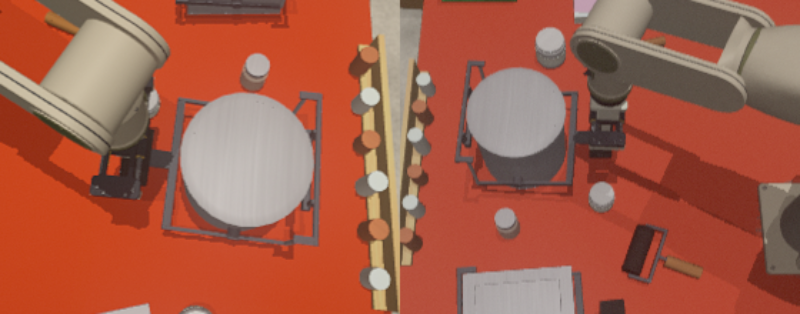

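The tool is over the round pad and clear of the lid and tin, so I'm pressing down gradually.

Call:
apply_moves --pt "0 0 -0.015 0 0 0 1" --pt "0 0 -0.015 0 0 0 1" --pt "0 0 -0.015 0 0 0 1" --pt "0 0 -0.01 0 0 0 1" --pt "0 0 -0.01 0 0 0 1" --pt "0 0 -0.01 0 0 0 1" --pt "0 0 -0.01 0 0 0 1" --pt "0 0 -0.01 0 0 0 1" --pt "0 0 -0.015 0 0 0 1" --pt "0 0 -0.015 0 0 0 1" --pt "0 0 -0.015 0 0 0 1" --pt "0 0 -0.015 0 0 0 1" --pt "0 0 -0.015 0 0 0 1" --pt "0 0 -0.015 0 0 0 1" --pt "0 0 -0.015 0 0 0 1"

```text
time: 3.78
eef_pos: [0.4758, -0.1835, 0.0876]
ee_rot: [[1.0, -0.029, -0.0], [-0.029, -1.0, -0.0], [-0.0, 0.0, -1.0]]
ft_force: [-5.8, 1.8, 11.6]
finger_gap: 0.0004
```

Call:
apply_moves --pt "0 0 -0.015 0 0 0 1" --pt "0 0 -0.015 0 0 0 1" --pt "0 0 -0.015 0 0 0 1" --pt "0 0 -0.015 0 0 0 1" --pt "0 0 -0.015 0 0 0 1" --pt "0 0 -0.015 0 0 0 1" --pt "0 0 -0.01 0 0 0 1" --pt "0 0 -0.01 0 0 0 1" --pt "0 0 -0.005 0 0 0 1" --pt "0 0 0 0 0 0 1"

```text
time: 4.62
eef_pos: [0.4753, -0.1838, 0.0647]
ee_rot: [[1.0, -0.029, -0.001], [-0.029, -1.0, -0.0], [-0.001, 0.0, -1.0]]
ft_force: [-5.7, 0.1, 8.2]
finger_gap: 0.0003
```

Call:
apply_moves --pt "0 0 -0.005 0 0 0 1" --pt "0 0 -0.005 0 0 0 1" --pt "0 0 0 0 0 0 1" --pt "0 0 0 0 0 0 1"

```text
time: 4.95
eef_pos: [0.4754, -0.1838, 0.0629]
ee_rot: [[1.0, -0.029, -0.001], [-0.029, -1.0, -0.0], [-0.001, 0.0, -1.0]]
ft_force: [-5.6, -0.6, 8.1]
finger_gap: 0.0005
```

Call:
apply_moves --pt "0 0 -0.005 0 0 0 1" --pt "0 0 -0.005 0 0 0 1" --pt "0 0 0 0 0 0 1" --pt "0 0 0 0 0 0 1"

```text
time: 5.28
eef_pos: [0.4754, -0.1838, 0.0609]
ee_rot: [[1.0, -0.029, -0.001], [-0.029, -1.0, -0.0], [-0.001, 0.001, -1.0]]
ft_force: [-6.2, -0.5, 8.1]
finger_gap: 0.0004
```

Call:
apply_moves --pt "0 0 -0.005 0 0 0 1" --pt "0 0 -0.005 0 0 0 1" --pt "0 0 0 0 0 0 1" --pt "0 0 0 0 0 0 1"

```text
time: 5.62
eef_pos: [0.4755, -0.1838, 0.0589]
ee_rot: [[1.0, -0.029, -0.001], [-0.029, -1.0, -0.0], [-0.001, 0.001, -1.0]]
ft_force: [-5.4, -0.0, 8.0]
finger_gap: 0.0007
```

```bash
python3 - <<'E'
from h import *
s=robot.state();print(s['eef_pos'],s['ft_force'])
a=robot.capture('side')[130:400,150:430];b=robot.capture('scene')[10:280,150:430]
cv2.imwrite('pics/open.png',cv2.resize(np.hstack([a,b])[:,:,::-1],(800,386)))
E
```

```text
[ 0.4754542  -0.18382187  0.05885956] [-5.43904745e+00 -6.90745100e-03  7.99956994e+00]
```

View pics/open.png

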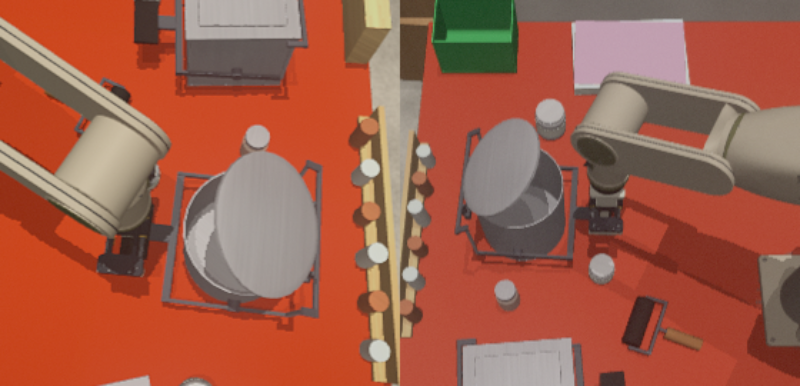

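The lid is well open, but the force is still steady at 8 N, so the lever isn't at its stop yet. I'll keep pressing until the force rises.

Call:
apply_moves --pt "0 0 -0.005 0 0 0 1" --pt "0 0 -0.005 0 0 0 1" --pt "0 0 -0.005 0 0 0 1" --pt "0 0 0 0 0 0 1" --pt "0 0 0 0 0 0 1"

```text
time: 6.13
eef_pos: [0.4756, -0.1838, 0.0558]
ee_rot: [[1.0, -0.029, -0.001], [-0.029, -1.0, -0.001], [-0.001, 0.001, -1.0]]
ft_force: [-4.8, -0.7, 6.8]
finger_gap: 0.0005
```

```bash
cat > ang.py <<'E'
from h import *
c=np.array([.666,-.196]);yaw=-.07
ex=np.array([np.cos(yaw),np.sin(yaw),0]);ey=np.array([-ex[1],ex[0],0]);ez=np.array([0,0,1.])
H=np.array([*c,.2])+.112*ex
T=np.linspace(0,2*np.pi,90)
def rim(a,h=.003):
    u=np.cos(a)*-ex+np.sin(a)*ez; n=np.cos(a)*ez+np.sin(a)*ex
    return H+.112*u+h*n+.105*(np.cos(T)[:,None]*u+np.sin(T)[:,None]*ey)
def show(f):
    out=[]
    for n,w in(('side',(170,400,200,400)),('scene',(60,260,170,320))):
        im=robot.capture(n)[:,:,::-1];big=cv2.resize(im,None,fx=2.5,fy=2.5,interpolation=cv2.INTER_CUBIC)
        for a,col in((1.0,(255,0,0)),(1.15,(0,255,0))):
            cv2.polylines(big,[((proj(n,rim(a))+.5)*2.5).astype(int).reshape(-1,1,2)],True,col,1)
        out.append(big[int(w[0]*2.5):int(w[0]*2.5)+500,int(w[2]*2.5):int(w[2]*2.5)+400])
    cv2.imwrite(f'pics/{f}.png',np.hstack(out))
E
python3 -c "
from ang import *
show('ang1')"
```

```text
(no output)
```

View pics/ang1.png

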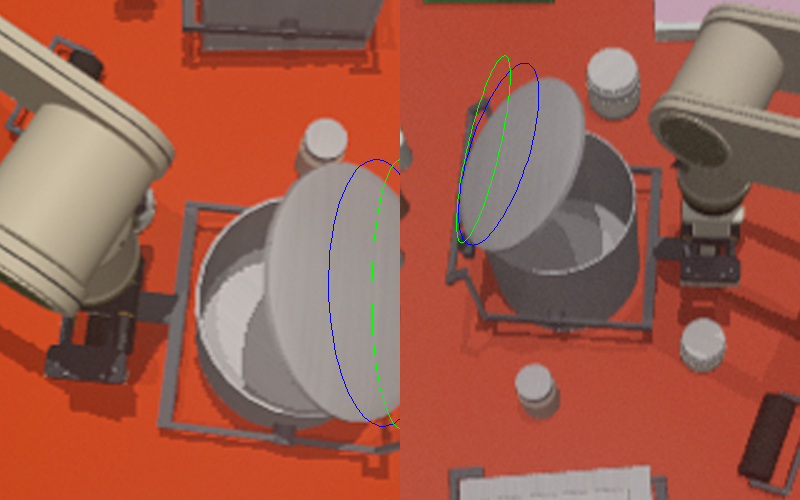

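The lid is only about 0.75–0.8 rad open, which is less than the fingertip height implies. I'll take a close look at the contact.

```bash
python3 - <<'E'
from h import *
w=robot.capture('wrist')[:,:,::-1];s=robot.capture('side')[:,:,::-1]
big=cv2.resize(s,None,fx=4,fy=4,interpolation=cv2.INTER_CUBIC)
st=robot.state();p=np.array(st['eef_pos']);R=np.array(st['ee_rot'])
tip=p+.008*R[:,2]
q=proj('side',[tip,p-.068*R[:,2]])
for x in q: cv2.circle(big,tuple(((x+.5)*4).astype(int).tolist()),4,(0,255,0),-1)
c=np.array([.666,-.196]);yaw=-.07;ex=np.array([np.cos(yaw),np.sin(yaw)]);ey=np.array([-ex[1],ex[0]])
for z,col in((.071,(255,255,0)),(.055,(0,255,255))):
    pad=[[*(c+(-.185+i*.025)*ex+j*.05*ey),z] for i,j in((1,1),(1,-1),(-1,-1),(-1,1))]
    cv2.polylines(big,[((proj('side',pad)+.5)*4).astype(int).reshape(-1,1,2)],True,col,1)
u=((q[0]+.5)*4).astype(int);cr=big[max(u[1]-210,0):u[1]+210,max(u[0]-140,0):u[0]+140]
cr=cv2.resize(cr,(int(cr.shape[1]*420/cr.shape[0]),420))
print(q,proj('wrist',[tip]))
cv2.imwrite('pics/c1.png',cv2.resize(np.hstack([cr,w]),None,fx=.95,fy=.95)[:,:800])
E
```

```text
[[243.68754832 291.45380794]
 [241.2417618  285.9001975 ]] [[279.2306485  239.09185044]]
```

View pics/c1.png

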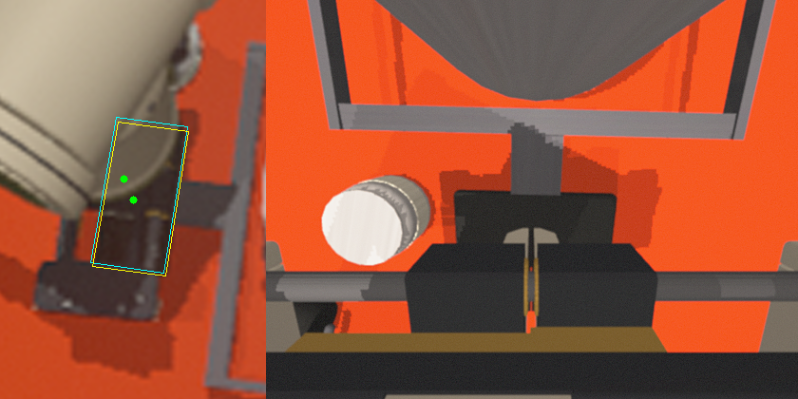

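```bash
python3 - <<'E'
from ang import *
for a in np.arange(.5,1.2,.1):
    s=proj('side',rim(a));c2=proj('scene',rim(a)); print(round(a,2),s[:,0].min().round(1),c2[:,0].max().round(1),c2[:,1].min().round(1))
print('obs 306 244 91')
K,r,t=cal('wrist');R=cv2.Rodrigues(r)[0];print('cam',-R.T@t,K[0,0])
for z in(.04,.05,.06,.07,.08):
    A=onz('wrist',(200,201),z);B=onz('wrist',(368,203),z);print(z,A,B,np.linalg.norm(A-B))
print(robot.state()['joint_positions'])
E
```

```text
0.5 289.0 254.6 96.6
0.6 295.1 250.1 94.2
0.7 302.5 244.8 91.7
0.8 310.9 238.8 89.3
0.9 320.5 232.2 87.0
1.0 331.0 225.1 84.8
1.1 342.3 217.5 82.8
obs 306 244 91
cam [ 0.54218312 -0.18518486  0.23969716] 296.0426716956958
0.04 [ 0.50212833 -0.13009831  0.04      ] [ 0.49713565 -0.24578721  0.04      ] 0.11579658701169197
0.05 [ 0.50413411 -0.13285681  0.05      ] [ 0.49939143 -0.2427525   0.05      ] 0.10999797751041147
0.06 [ 0.50613988 -0.13561532  0.06      ] [ 0.50164722 -0.23971779  0.06      ] 0.10419936800913102
0.07 [ 0.50814566 -0.13837382  0.07      ] [ 0.50390301 -0.23668307  0.07      ] 0.09840075850785052
0.08 [ 0.51015143 -0.14113233  0.08      ] [ 0.5061588  -0.23364836  0.08      ] 0.09260214900657002
[-2.68627255e+01  5.34165387e-01  1.08265009e+02 -4.76585738e-02
  7.12281186e+01  6.48268689e+01]
```

```bash
python3 - <<'E'
from h import *
w=robot.capture('wrist')[:,:,::-1];st=robot.state();p=np.array(st['eef_pos'])
for z in(.048,.06,.072):print(z,proj('wrist',[[p[0]-.0075,p[1],z],[p[0]+.0075,p[1],z],[.457,p[1],z]]).round(0).tolist())
cv2.imwrite('pics/w2.png',cv2.resize(w[180:420,120:440],(800,600),interpolation=cv2.INTER_CUBIC))
E
```

```text
0.048 [[280.0, 249.0], [279.0, 229.0], [280.0, 264.0]]
0.06 [[280.0, 256.0], [279.0, 234.0], [280.0, 272.0]]
0.072 [[280.0, 264.0], [279.0, 240.0], [280.0, 280.0]]
```

View pics/w2.png

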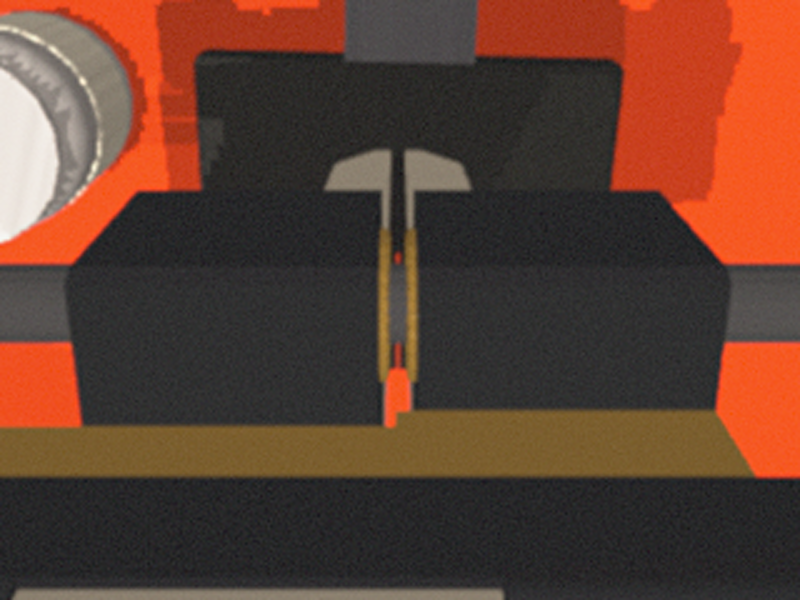

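The two fingertips are flat on the pad, at about (398,165) in this crop. When shut they sit about 24 mm further back than the nominal figure, so I have about 18 mm left to press.

Call:
apply_moves --pt "0 0 -0.01 0 0 0 1" --pt "0 0 -0.01 0 0 0 1" --pt "0 0 -0.01 0 0 0 1" --pt "0 0 -0.01 0 0 0 1" --pt "0 0 -0.01 0 0 0 1" --pt "0 0 -0.01 0 0 0 1" --pt "0 0 -0.01 0 0 0 1" --pt "0 0 0 0 0 0 1"

```text
time: 7.05
eef_pos: [0.4762, -0.1838, 0.0415]
ee_rot: [[1.0, -0.029, 0.001], [-0.029, -1.0, -0.001], [0.001, 0.001, -1.0]]
ft_force: [0.2, -0.5, 3.6]
finger_gap: 0.0004
```

Call:
apply_moves --pt "0 0 -0.005 0 0 0 1" --pt "0 0 -0.005 0 0 0 1" --pt "0 0 -0.005 0 0 0 1" --pt "0 0 0 0 0 0 1" --pt "0 0 0 0 0 0 1"

```text
time: 7.47
eef_pos: [0.4762, -0.1836, 0.0385]
ee_rot: [[1.0, -0.029, 0.001], [-0.029, -1.0, -0.0], [0.001, 0.0, -1.0]]
ft_force: [0.6, -1.5, 2.3]
finger_gap: 0.0002
```

Call:
apply_moves --pt "0 0 -0.005 0 0 0 1" --pt "0 0 -0.005 0 0 0 1" --pt "0 0 0 0 0 0 1" --pt "0 0 0 0 0 0 1"

```text
time: 7.8
eef_pos: [0.4765, -0.1837, 0.0379]
ee_rot: [[1.0, -0.029, 0.001], [-0.029, -1.0, -0.001], [0.001, 0.0, -1.0]]
ft_force: [-5.0, 1.2, 14.8]
finger_gap: 0.0009
```

The force rose to 14.8 N and motion stopped, so the lever is at its stop. I'll hold there and check.

Call:
apply_moves --pt "0 0 -0.002 0 0 0 1" --pt "0 0 0 0 0 0 1" --pt "0 0 0 0 0 0 1" --pt "0 0 0 0 0 0 1" --pt "0 0 0 0 0 0 1" --pt "0 0 0 0 0 0 1" --pt "0 0 0 0 0 0 1" --pt "0 0 0 0 0 0 1" --pt "0 0 0 0 0 0 1" --pt "0 0 0 0 0 0 1" --pt "0 0 0 0 0 0 1" --pt "0 0 0 0 0 0 1" --pt "0 0 0 0 0 0 1" --pt "0 0 0 0 0 0 1" --pt "0 0 0 0 0 0 1" --pt "0 0 0 0 0 0 1" --pt "0 0 0 0 0 0 1" --pt "0 0 0 0 0 0 1" --pt "0 0 0 0 0 0 1" --pt "0 0 0 0 0 0 1"

```text
time: 9.47
eef_pos: [0.4765, -0.1837, 0.0378]
ee_rot: [[1.0, -0.029, 0.001], [-0.029, -1.0, -0.001], [0.001, 0.0, -1.0]]
ft_force: [-5.5, 1.3, 18.2]
finger_gap: 0.0002
```

```bash
python3 -c "
from ang import *
show('ang2');print(robot.state()['ft_force'])"
```

```text
[-6.01169466  1.98911837 18.18455652]
```

View pics/ang2.png

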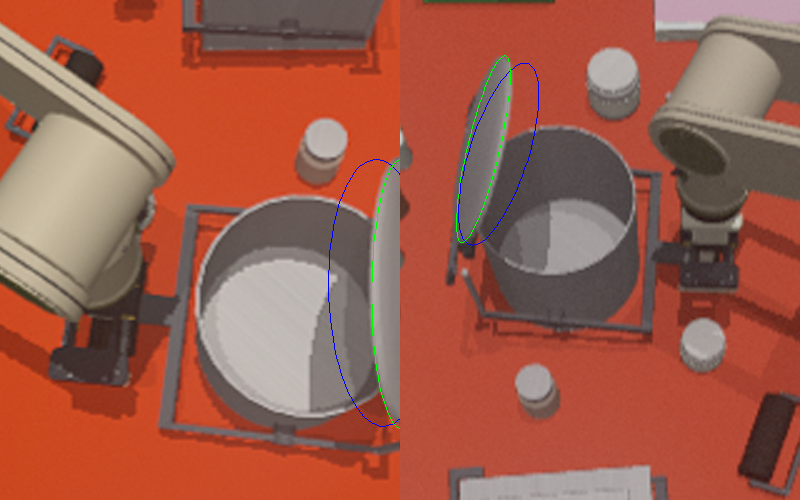

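The lid matches the 1.15 rad outline in both views, so it is fully open. I'll hold a bit longer, then let it up slowly.

Call:
apply_moves --pt "0 0 0 0 0 0 1" --pt "0 0 0 0 0 0 1" --pt "0 0 0 0 0 0 1" --pt "0 0 0 0 0 0 1" --pt "0 0 0 0 0 0 1" --pt "0 0 0 0 0 0 1" --pt "0 0 0 0 0 0 1" --pt "0 0 0 0 0 0 1" --pt "0 0 0 0 0 0 1" --pt "0 0 0 0 0 0 1" --pt "0 0 0 0 0 0 1" --pt "0 0 0 0 0 0 1" --pt "0 0 0 0 0 0 1" --pt "0 0 0 0 0 0 1" --pt "0 0 0 0 0 0 1" --pt "0 0 0 0 0 0 1" --pt "0 0 0 0 0 0 1" --pt "0 0 0 0 0 0 1"

```text
time: 11.07
eef_pos: [0.4765, -0.1837, 0.0378]
ee_rot: [[1.0, -0.029, 0.001], [-0.029, -1.0, -0.001], [0.001, 0.0, -1.0]]
ft_force: [-5.3, 2.0, 18.3]
finger_gap: 0.0005
```

Call:
apply_moves --pt "0 0 0.005 0 0 0 1" --pt "0 0 0.005 0 0 0 1" --pt "0 0 0.005 0 0 0 1" --pt "0 0 0.005 0 0 0 1" --pt "0 0 0.005 0 0 0 1" --pt "0 0 0.0075 0 0 0 1" --pt "0 0 0.0075 0 0 0 1" --pt "0 0 0.0075 0 0 0 1" --pt "0 0 0.0075 0 0 0 1" --pt "0 0 0.0075 0 0 0 1" --pt "0 0 0.0075 0 0 0 1" --pt "0 0 0.0075 0 0 0 1" --pt "0 0 0.0075 0 0 0 1" --pt "0 0 0.0075 0 0 0 1" --pt "0 0 0.0075 0 0 0 1"

```text
time: 12.32
eef_pos: [0.4754, -0.1834, 0.0561]
ee_rot: [[1.0, -0.029, -0.001], [-0.029, -1.0, 0.0], [-0.001, -0.0, -1.0]]
ft_force: [-5.2, -1.4, 5.7]
finger_gap: 0.0005
```

Contact is still firm at 5.7 N, so I'm continuing at the same slow pace.

Call:
apply_moves --pt "0 0 0.0075 0 0 0 1" --pt "0 0 0.0075 0 0 0 1" --pt "0 0 0.0075 0 0 0 1" --pt "0 0 0.0075 0 0 0 1" --pt "0 0 0.0075 0 0 0 1" --pt "0 0 0.0075 0 0 0 1" --pt "0 0 0.0075 0 0 0 1" --pt "0 0 0.0075 0 0 0 1" --pt "0 0 0.0075 0 0 0 1" --pt "0 0 0.0075 0 0 0 1" --pt "0 0 0.0075 0 0 0 1" --pt "0 0 0.0075 0 0 0 1" --pt "0 0 0.0075 0 0 0 1" --pt "0 0 0.0075 0 0 0 1" --pt "0 0 0.0075 0 0 0 1"

```text
time: 13.57
eef_pos: [0.4766, -0.1835, 0.0795]
ee_rot: [[1.0, -0.029, 0.001], [-0.029, -1.0, -0.0], [0.001, 0.0, -1.0]]
ft_force: [-2.7, -0.9, 8.3]
finger_gap: 0.0003
```

Call:
apply_moves --pt "0 0 0.005 0 0 0 1" --pt "0 0 0.005 0 0 0 1" --pt "0 0 0.005 0 0 0 1" --pt "0 0 0.004 0 0 0 1" --pt "0 0 0.004 0 0 0 1" --pt "0 0 0.004 0 0 0 1" --pt "0 0 0.004 0 0 0 1" --pt "0 0 0.004 0 0 0 1" --pt "0 0 0.004 0 0 0 1" --pt "0 0 0.004 0 0 0 1" --pt "0 0 0.004 0 0 0 1" --pt "0 0 0.004 0 0 0 1" --pt "0 0 0.004 0 0 0 1" --pt "0 0 0.004 0 0 0 1" --pt "0 0 0.004 0 0 0 1" --pt "0 0 0.004 0 0 0 1"

```text
time: 14.9
eef_pos: [0.4754, -0.1832, 0.0914]
ee_rot: [[1.0, -0.029, -0.001], [-0.029, -1.0, 0.001], [-0.001, -0.001, -1.0]]
ft_force: [-0.2, -0.3, -0.3]
finger_gap: 0.0005
```

The force is back to zero, so the pad is at rest. Now I'll withdraw slowly at first, then up and back.

Call:
apply_moves --pt "0 0 0.01 0 0 0 1" --pt "0 0 0.02 0 0 0 1" --pt "0 0 0.05 0 0 0 1" --pt "0 0 0.08 0 0 0 1" --pt "0 0 0.1 0 0 0 1" --pt "0 0 0.1 0 0 0 1" --pt "0 0 0.1 0 0 0 1" --pt "0 0 0.1 0 0 0 1" --pt "0 -0.08 0 0 0 0 1" --pt "0 -0.12 0 0 0 0 1" --pt "-0.06 -0.12 0 0 0 0 1" --pt "-0.06 -0.12 0 0 0 0 1" --pt "-0.06 -0.12 0 0 0 0 1" --pt "-0.06 -0.12 0 0 0 0 1" --pt "-0.06 -0.12 0 0 0 0 1" --pt "-0.06 -0.12 0 0 0 0 1" --pt "-0.04 -0.06 0 0 0 0 1" --pt "0 0 0 0 0 0 1" --pt "0 0 0 0 0 0 1" --pt "0 0 0 0 0 0 1"

```text
time: 16.57
eef_pos: [0.3963, -0.379, 0.2045]
ee_rot: [[1.0, -0.029, 0.001], [-0.029, -1.0, 0.0], [0.001, -0.0, -1.0]]
ft_force: [-0.4, -0.0, 0.9]
finger_gap: 0.0004
```

```bash
python3 - <<'E'
from h import *
s=robot.state();print(s['time'],s['eef_pos'],s['ft_force'],abs(s['qd']).max())
save('scene','end');a=cv2.imread('pics/scene1.png');b=cv2.imread('pics/end.png')
d=cv2.absdiff(a,b).max(2);
side=robot.capture('side')[:,:,::-1]
v=np.hstack([b[:,:400],side[:,180:]]);cv2.imwrite('pics/end2.png',v)
for n,(x,y,w,h) in dict(lid=(195,110,75,85),pad=(278,136,26,42),sq=(185,245,130,95),tin_a=(280,186,24,24),jar=(215,203,20,26),brayer=(303,215,60,45),knife=(274,84,64,24),tin_c=(243,78,26,30)).items(): print(n,(d[y:y+h,x:x+w]>40).sum())
E
```

```text
16.5667 [ 0.3963143  -0.37898143  0.20446095] [-0.39188293 -0.03822561  0.9099579 ] 0.8848582076379351
lid 0
pad 0
sq 0
tin_a 0
jar 0
brayer 0
knife 516
tin_c 0
```

View pics/end2.png

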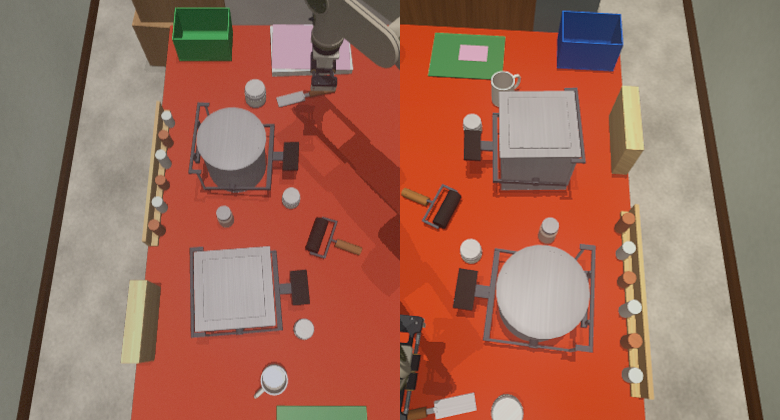

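Both lids are shut and everything is in place. The difference around the knife is only the gripper and its shadow covering it.

```bash
python3 -c "
from plant import robot
print(robot.job_done())"
```

```text
the job is handed in; nothing more can be done
None
```

The round can was opened fully, held open, and let down gently; the job is handed in at about 17 s of the 45 s allowed.

- **Opening:** I pressed the round can's pad with the closed fingertips until the lever hit its stop. The force rose to about 15–18 N there, and the lid matched the 1.15 rad outline in both camera views.
- **Holding:** The lid stayed fully open for just over 3 s.
- **Closing:** I raised the pad at no more than about 18 mm/s, slowing to about 10 mm/s near the end. The finger was still pressing at each reading until the force fell to zero near the pad's rest height. I then lifted clear.

**Last checks:** Both lids are shut. The before and after scene pictures show no change at the round lid and pad, the square can, tin_a, the jar, the brayer or tin_c. The knife area did differ, because the gripper and its shadow covered part of it. I only compared tin_b and the mug by eye; both looked unmoved.

**Disagreement:** The closed fingertips touched about 24 mm further back than the given tool figure. My first full press by height left the lid only about 0.73 rad open. I saw this in the camera check and pressed on to the stop before starting the hold.

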